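# Index the vial carriage one hole along its rail and hold the lock pin home

## Task

Shift the vial-rack carriage one index hole along its rail, to the next hole on the side where the wash bottle (the one with the bent spout) stands: first swing the carriage's ball lever fully over, away from the rail, to unlock it and leave it open, then pull up the plunger knob, slide the carriage along, and let the pin drop fully home in that next hole. Finish still holding the knob in the gripper with the pin fully home: do not let go. Leave the two bottles beside the rail and the loose chromatography column where they are.

Things in the scene. Friction and masses are not known exactly. Their poses are not given: they have to be found in the camera images.
- rail: Aluminium rail fixed to the worktop, 340 mm long (its y), 50 mm wide, top 55 mm high, black end caps. Origin: on the worktop below its middle index hole. x points away from the robot (at yaw 0), y along the rail, z up. Five round 12 mm holes in its top at x = 0, y = -80, -40, 0, 40, 80 mm; its near top edge has notches for the lever's tooth.
- carriage (a joint): Position of the grey carriage saddle (80 mm long, top 65 mm high) along the rail's y, m; 0 at the middle hole, where it starts with the pin in the hole; +-0.040 at the next holes, +-0.084 at the end stops. About 2 N of friction. It cannot move while the pin is in a hole or the lever is closed.
- plunger (a joint): How far the plunger knob is pulled up, m: 0 = pin fully home, 0.018 = fully up. A spring pushes it down: 4.5 N at 0, 10 N at 0.018. The 8 mm round-tipped pin reaches 12 mm into the rail: the carriage is free with the knob up 13 mm or more. Between holes the pin rests on the rail's top (12 mm up). The tip finds a hole up to about 3 mm off centre.
- lever (a joint): Angle of the carriage's locking lever, rad: about 0 (0 to 0.12 at the start) = upright, tooth in a notch, locked; grows as the ball swings away from the rail, to the rail's -x side (toward the robot), 1.35 = fully over at its stop, nearly level. It stays where it is left (about 1.5 N at the ball).
- pull_knob: Black upright cylindrical knob of the plunger on top of the carriage saddle, 24 mm in diameter, 28 mm tall; origin at the centre of its underside, 88 mm above the worktop with the pin home, at the rail's x = 0, y = carriage position. Below it a steel housing, 18 mm in diameter (28 mm at its foot), stands 20 mm above the saddle.
- knob_grip (a point): Centre of the plunger knob, 102 mm above the worktop with the pin home. It moves up with the plunger and along with the carriage.
- lever_ball (a point): Centre of the black 18 mm ball on the end of the lever, 70 mm from the lever's pivot; 128 mm above the worktop with the lever upright, 73 mm at 1.35 rad. The shank is an 8 mm rod.
- lever_pivot (a point): Pivot of the lever on the carriage, at the rail's x = -45 mm, y = carriage position + 60 mm, 58 mm above the worktop; the pivot axis is parallel to the rail's y.
- wash_bottle: White wash bottle, red cap with a bent spout, 66x109x198 mm, standing loose beyond one end of the rail; origin at the centre of its underside. It marks the side to which the carriage must go.
- lab_bottle: Round clear glass laboratory bottle with a screw cap, 86 mm in diameter, 176 mm tall, standing loose beyond the other end of the rail; origin at the centre of its underside. Tall fixed instruments stand outside both bottles: beyond x = 0.42 m keep gripper and arm between y = -0.40 and 0.40 m (world).
- column_a: Slim white-and-silver chromatography column (a thin rod with a coloured plug at each end) lying loose on the worktop on the robot's side of the rail, 12x168x11 mm, not part of the work; origin at its middle, underside.
- rack: Vial rack 92x170x28 mm on the carriage's tray, on the rail's far side; it moves with the carriage. Origin at the centre of its underside, at the rail's x = 81 mm, y = carriage position, 50 mm above the worktop; vial tops 86 mm high. The tray is 104x180 mm.
Mind the look-alikes: they are no part of the job. Leave any purple look-alike of the wash_bottle alone.

How it is judged:
By the outcome, as a careful person would: the job done as asked, in the order asked, and still so for the second after the job is handed in, while the arm keeps its last pose, push and grip.
It also fails if it takes over 45 s, if anything falls off the work surface, if the arm or the gripper's body presses on something with over 40 N, if the wrist force passes 120 N, or if a joint passes its speed limit or range.

## Robot

A 6-joint arm with a two-finger parallel gripper is mounted at the origin on a cart in front of the work surface, level with it; the furniture and walls round the work are solid. World frame = base frame: x ahead of the robot, y to its left, z up, the work surface at z = 0. Lengths are in mm, angles in rad, forces in N, time in s.
With the tool pointing down it reaches from about 350 to 800 mm from the base axis. Payload 7.3 kg.
Tool frame: the origin (TCP) lies midway between the tips of the shut fingers; the grasp point (between the pads) lies ctrl.grip_point_offset behind it (ctrl.grip_point_offset is the distance from the TCP to the grasp point, in mm); z points along the fingers, y is the line along which they close (so a half turn about z gives the same grasp; the last joint's range is limited). The gripper opens to 85 mm and grips with 20 to 120 N. Pads are 22 mm wide; open, the fingers measure 114 mm over their backs; the gripper's body (76 mm by 85 mm) begins 54 mm behind the grasp point. The pads swing forward as they close: fully open they stand 13 mm farther back than shut.
Start: joints at [-1.287, 0.342, 1.524, -0, 1.275, -0.146], TCP at [218.785, -477.26, 231.322] pointing down, gripper open.
Joint ranges: [-2.53, 2.53], [-0.77, 2.02], [0.04, 2.7], [-1, 4.14], [0.28, 2.66], [-3.11, 3.11]. Speed limits (rad/s): [2.57, 2.57, 3.14, 3.14, 3.14, 3.14].

## Interface

Orientations are given as a unit quaternion [w, x, y, z].
In Python, from plant import read_state, viewer, ticket, spotter, ctrl gives the robot as it stands.
- The arm moves only by the tool play_rows, never from a script. Its argument "motion" is a list that holds one entry, the list of rows, each a list of 6 numbers: the shift along the tool's x, y, z each as a share of 120 mm, from -1 to 1, then the turn, a rotation vector about the tool's x, y, z each as a share of 60 degrees, from -1 to 1. In form: [[[tx, ty, tz, ax, ay, az], ...]]. A call has 1 to 20 rows; each row is the pose to reach, as a shift and turn from the pose commanded when the call began, along the tool's axes at that moment; what a row does not reach only later rows make up. A row lasts 1/10 s, in which the tool goes at most 50 mm and 8.59 degrees, less where a joint would pass 70% of its speed; a pose out of reach is approached as far as the arm can. A call with a number of a shift or a turn outside -1 to 1 is refused whole. A call with a gripper value outside its range is refused whole. "hand" is the opening, from -1 (shut) to 1 (fully open), set as the call begins (left out, the last holds). The fingers move at their own pace and stop on an object; "newtons" is the grip in N (left out, the last holds). Time passes only in rows, so rows that repeat a pose let the fingers close. It gives the time, the measured TCP pose, the force, the opening and the grip force at its end, in the units of the state.
- read_state(): the state, without advancing time (a new reading comes with each control period).
- viewer.grab_frame(name): name is "side" or "top" or "wrist"; returns a dict with "frame" (384x512x3 uint8, blue, green, red), "vfov" (degrees; the focal length in pixels is half the picture's height over the tangent of half this angle, whatever the lens; pixels are square), "cx", "cy" (the principal point, pixels), "k1" (the pictures are not rectified: a ray, as slopes to the right and down, at radius r is drawn at 1 + k1 r^2 times it, then the intrinsics apply), "xyz" and "rotation" of the camera in the world; the wrist camera has in their place "tool_from_camera" (4x4, takes a point from camera to tool coordinates, whose origin is the TCP and whose axes are the flange's). Camera axes: x right, y down, z forward; pixel columns grow to the right and rows downward; lengths in mm; the calibration is good to about 2 mm. A picture is of the moment at which its call begins: read the wrist's pose just before it. There is no depth.
- ticket.job_done(): hands the job in; it is judged then, once.
Trained networks look in a picture, given as the dict that the camera call returned (one of the last four; its "shot" number tells which), for a name from the list of things; names that differ only in an ending like _2 or _b are one class to them, and where a whole thing is asked for, a point or a joint stands for the part that bears it (a point fixed in the world has none). Each returns a list of dicts, best first, with "score" (0 to 1); they miss things now and then, are a little off and sometimes report something else, mostly with a low value. They report only what shows in the picture. A call takes as long as a camera call. They do not tell look-alikes from the thing itself.
- spotter.find_in(query, picture): "position" ([column, row] as shares, 0 to 1, of the picture: columns of its width, rows of its height, amid what is visible of it).
- spotter.outline_of(query, picture): "pixels" (384x512 bool, what is visible of it) and "position" ([column, row] as shares, 0 to 1, of the picture: columns of its width, rows of its height, amid what is visible of it).
- spotter.landmark_of(query, picture): "position" ([column, row] as shares, 0 to 1, of the picture: columns of its width, rows of its height: a listed point, or the origin of a listed thing).
The state is a dict: "time_s": time; "joints": joint angles; "qd": joint speeds; "joint_torque": joint torques, N m; "tcp_pos": TCP position; "tcp_rot": TCP orientation; "ft_force": force on the tool from outside, world axes, zero at the start; "torque": the same for the moment, N m; "gripper_width": finger opening in mm; "gripper_force": force on a finger pad.
Only numpy, scipy, OpenCV 4.12 (cv2) and the standard library are available. Lean on these libraries where they do the work, as an engineer would, in place of code of your own. Each camera call takes 0.05 s, during which the arm holds its last target. There are 200 camera calls.

## Working session

There is one attempt and no reset: what is moved stays moved. The work goes in short steps, Python scripts to look and compute and a tool call to move; the robot and the scene stay as the last step left them, time stands still between calls to the robot, and variables do not carry over. Pictures are saved under pics/ and viewed, at most 10 in all, crops included, and the job is handed in when it is done.

Besides the shell and the picture viewer there is one more tool, called after "Call:" as name(argument=value, ...), one argument or row to a line, values as JSON. play_rows: Moves the arm, as the interface text tells. Shift numbers are shares of 120 mm and turn numbers shares of 60 degrees, none past 1 either way. Its arguments: {"type":"object","properties":{"motion":{"type":"array","items":{"type":"array","items":{"type":"array","items":{"type":"number"}}}},"hand":{"type":"number"},"newtons":{"type":"number"}},"required":["motion"]}

```bash
mkdir -p pics; ls
cat > h.py <<'E'
import numpy as np, cv2
from plant import read_state, viewer, ticket, spotter, ctrl
from scipy.spatial.transform import Rotation as R
def K(p):
    f=p["frame"].shape[0]/2/np.tan(np.radians(p["vfov"])/2)
    return np.array([[f,0,p["cx"]],[0,f,p["cy"]],[0,0,1.]])
def cam(p,st=None):
    if "xyz" in p:
        r=np.array(p["rotation"],float)
        r=r if r.shape==(3,3) else R.from_quat(r,scalar_first=True).as_matrix()
        return np.array(p["xyz"],float),r
    T=np.array(p["tool_from_camera"]); q=R.from_quat(st["tcp_rot"],scalar_first=True).as_matrix()
    return np.array(st["tcp_pos"])+q@T[:3,3], q@T[:3,:3]
def ray(p,uv,st=None):
    c,r=cam(p,st); k=K(p); d=(np.array(uv,float)-[p["cx"],p["cy"]])/k[0,0]; s=d.copy()
    for _ in range(20): s=d/(1+p["k1"]*(s@s))
    v=r@np.array([s[0],s[1],1]); return c,v/np.linalg.norm(v)
def at_z(p,uv,z,st=None):
    c,v=ray(p,uv,st); return c+v*(z-c[2])/v[2]
def proj(p,X,st=None):
    c,r=cam(p,st); v=r.T@(np.array(X,float)-c); s=v[:2]/v[2]; s=s*(1+p["k1"]*(s@s)); return s*K(p)[0,0]+[p["cx"],p["cy"]]
def tri(rays):
    A=sum(np.eye(3)-np.outer(v,v) for c,v in rays); b=sum((np.eye(3)-np.outer(v,v))@c for c,v in rays)
    X=np.linalg.solve(A,b); return X,[np.linalg.norm(np.cross(X-c,v)) for c,v in rays]
E
cat > a.py <<'E'
from h import *
s=read_state(); print(s, ctrl.grip_point_offset)
P={}
for n in ("side","top"):
    p=viewer.grab_frame(n); P[n]=p; cv2.imwrite(f"pics/{n}0.png",p["frame"]); print(n,p["xyz"],p["vfov"],p["k1"])
for q in ("rail","pull_knob","knob_grip","lever_ball","lever_pivot","wash_bottle","lab_bottle","column_a","rack"):
    for n,p in P.items():
        for d in spotter.landmark_of(q,p)[:3]:
            print(q,n,round(d["score"],2),np.round(np.array(d["position"])*[512,384],1))
E
python3 a.py
```

```text
pics
{'time_s': 0.0, 'joints': array([-1.28699216e+00,  3.42725010e-01,  1.52500505e+00,  1.94989579e-05,
        1.27540653e+00, -1.46006959e-01]), 'qd': array([ 8.30738397e-04, -1.70601725e-03, -1.52678279e-03,  5.57581127e-04,
        3.27355549e-05, -9.38493019e-04]), 'joint_torque': array([ 6.05540281e-04, -4.33667278e+01, -2.46015894e+01, -1.16002975e-04,
        7.93276064e-03,  1.88774129e-05]), 'tcp_pos': array([ 218.67707967, -476.8533186 ,  230.62895228]), 'tcp_rot': array([-7.70777730e-04,  9.76996854e-01,  2.13252320e-01, -4.38424999e-05]), 'ft_force': array([-0.12122413, -1.39640248,  0.4534662 ]), 'torque': array([ 0.05518472, -0.02132031,  0.01182653]), 'gripper_force': 0.0, 'gripper_width': 85.27691680759854} 18.700000000000003
side [118.34467    424.03200188 862.36037345] 53.555462037716815 -0.045684308519865345
top [ 384.20065043    8.50803864 1618.74684736] 43.47616743073054 -0.11145726457501552
rail side 0.76 [242.1 220.8]
rail top 0.69 [243.8 180.8]
pull_knob side 0.58 [243.4 205.7]
pull_knob side 0.26 [240.  200.3]
pull_knob top 0.42 [241.6 181.3]
knob_grip side 0.43 [240.3 199. ]
knob_grip side 0.21 [330.6 161.4]
knob_grip top 0.49 [245.6 179. ]
lever_ball side 0.65 [245.9 220.2]
lever_ball top 0.55 [226.2 195.3]
lever_ball top 0.37 [241.5 178.6]
lever_pivot side 0.57 [240.9 235.7]
lever_pivot side 0.39 [333.4 158.6]
lever_pivot top 0.94 [226.1 198.3]
wash_bottle side 0.77 [260.8 162.5]
wash_bottle side 0.65 [164.  292.3]
wash_bottle top 0.7 [303.4 140.1]
wash_bottle top 0.63 [161.9 190.4]
lab_bottle side 0.71 [333.6 159.2]
lab_bottle top 0.65 [356.3 179.2]
column_a side 0.68 [282.3 263.5]
column_a side 0.21 [245.7 219.6]
column_a top 0.67 [242.5 232. ]
rack side 0.59 [222.3 199.1]
rack top 0.77 [234.6 159.1]
```

View pics/side0.png

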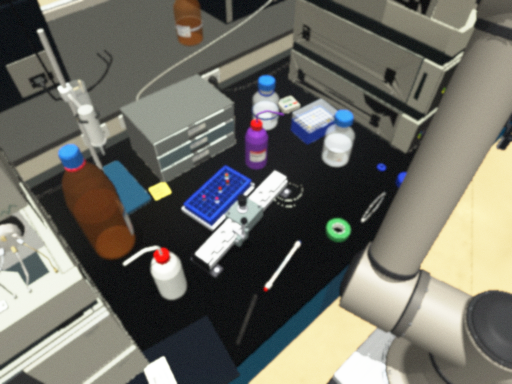

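View pics/top0.png

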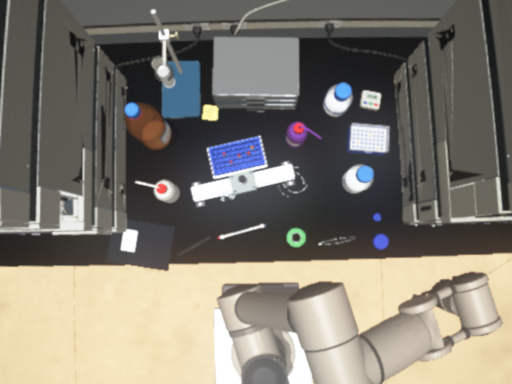

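```bash
cat > b.py <<'E'
from h import *
P={n:viewer.grab_frame(n) for n in("side","top")}
a=P["side"]["frame"][120:340,110:380]; b=P["top"]["frame"][110:260,130:380]
a=cv2.resize(a,(480,391),interpolation=3); a=cv2.resize(P["side"]["frame"][120:340,110:380],None,fx=1.45,fy=1.45,interpolation=2); b=cv2.resize(b,None,fx=1.6,fy=2.1266,interpolation=2)[:319]
o=np.hstack([a,b[:a.shape[0]]]); cv2.imwrite("pics/crop1.png",o); print(o.shape)
T=lambda a,b:tri([ray(P["side"],a),ray(P["top"],b)])
for n,a,b in (("grip",(240.3,199),(245.6,179)),("pivot",(240.9,235.7),(226.1,198.3)),("ball",(245.9,220.2),(226.2,195.3)),("rail",(242.1,220.8),(243.8,180.8)),("w1",(260.8,162.5),(303.4,140.1)),("w2",(164,292.3),(161.9,190.4)),("lab",(333.6,159.2),(356.3,179.2)),("col",(282.3,263.5),(242.5,232))):
    print(n,*[np.round(x,1) for x in T(a,b)])
E
python3 b.py
```

```text
(319, 792, 3)
grip [573.5  44.   95.1] [8.3 8.3]
pivot [511.3 104.8  60.2] [1.6 1.6]
ball [511.   96.3 121.9] [4.7 4.7]
rail [574.2  47.6   1.5] [2. 2.]
w1 [ 718.1 -159.6  -27.6] [6.1 6.1]
w2 [547.2 325.1  -7.5] [1.4 1.4]
lab [ 573.2 -339.7  -21.7] [2.5 2.5]
col [404.   57.2   6.5] [4.6 4.6]
```

View pics/crop1.png

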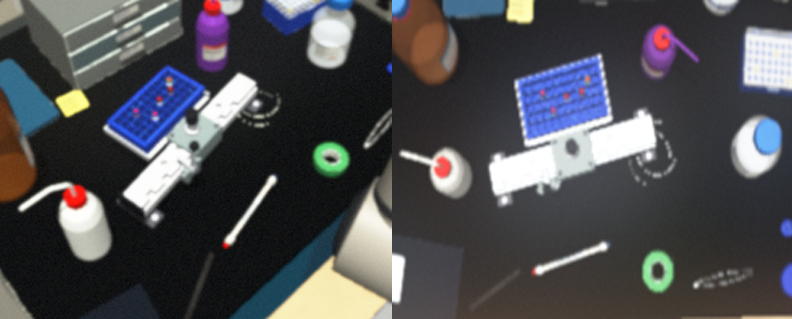

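```bash
cat > c.py <<'E'
from h import *
import sys
# rel move: target tcp (mm), target yaw of tool x in world (deg), tool pointing down
def go(X,yaw):
    s=read_state(); q=R.from_quat(s["tcp_rot"],scalar_first=True)
    t=R.from_euler('z',yaw,degrees=True)*R.from_rotvec([np.pi,0,0])
    return np.round(q.inv().apply(np.array(X)-s["tcp_pos"])/120,3), np.round((q.inv()*t).as_rotvec(degrees=True)/60,3)
if __name__=="__main__": print(*go([float(v) for v in sys.argv[1:4]],float(sys.argv[4])))
E
python3 c.py 460 60 330 11
python3 -c "
from h import *
print(viewer.grab_frame('wrist')['tool_from_camera'])"
```

```text
[ 3.693 -3.232 -0.823] [0.    0.    0.227]
[[-8.12694154e-04 -9.55508316e-01 -2.94963044e-01  7.54421683e+01]
 [ 9.99998646e-01 -3.54567897e-04 -1.60664358e-03 -6.62709971e-01]
 [ 1.43057687e-03 -2.94963951e-01  9.55507311e-01 -1.42260861e+02]
 [ 0.00000000e+00  0.00000000e+00  0.00000000e+00  1.00000000e+00]]
```

Call:
play_rows(
  motion=[
    [[0.92, -0.81, -0.2, 0, 0, 0], [0.92, -0.81, -0.2, 0, 0, 0], [0.92, -0.81, -0.2, 0, 0, 0], [0.92, -0.81, -0.2, 0, 0, 0]],
  ],
)

```text
time_s: 1.55
tcp_pos: [280.3, -338.8, 256.6]
tcp_rot: [0.0, 0.977, 0.215, 0.001]
ft_force: [-0.6, -0.0, -0.0]
gripper_width: 85.6
gripper_force: 0.0
```

Call:
play_rows(
  motion=[
    [[0.92, -0.81, -0.2, 0, 0, 0], [0.92, -0.81, -0.2, 0, 0, 0], [0.92, -0.81, -0.2, 0, 0, 0], [0.92, -0.81, -0.2, 0, 0, 0]],
  ],
)

```text
time_s: 1.95
tcp_pos: [340.3, -204.7, 280.5]
tcp_rot: [0.0, 0.976, 0.216, 0.001]
ft_force: [1.0, -0.8, 0.7]
gripper_width: 85.2
gripper_force: 0.0
```

Call:
play_rows(
  motion=[
    [[0.92, -0.81, -0.2, 0, 0, 0], [0.92, -0.81, -0.2, 0, 0, 0], [0.92, -0.81, -0.2, 0, 0, 0], [0.92, -0.81, -0.2, 0, 0, 0]],
  ],
)

```text
time_s: 2.35
tcp_pos: [400.3, -70.5, 304.2]
tcp_rot: [0.0, 0.976, 0.217, 0.001]
ft_force: [-0.6, -0.7, 0.4]
gripper_width: 85.4
gripper_force: 0.0
```

Call:
play_rows(
  motion=[
    [[0.92, -0.81, -0.2, 0, 0, 0.23], [0.92, -0.81, -0.2, 0, 0, 0.23], [0.92, -0.81, -0.2, 0, 0, 0.23], [0.92, -0.81, -0.2, 0, 0, 0.23], [0.92, -0.81, -0.2, 0, 0, 0.23]],
  ],
)

```text
time_s: 2.85
tcp_pos: [458.9, 60.3, 326.8]
tcp_rot: [0.0, 0.995, 0.095, -0.0]
ft_force: [-0.1, -0.7, 0.0]
gripper_width: 85.5
gripper_force: 0.0
```

```bash
cat > d.py <<'E'
from h import *
import sys
s=read_state(); print(s["time_s"],s["tcp_pos"],s["ft_force"])
p=viewer.grab_frame("wrist"); cv2.imwrite(f"pics/{sys.argv[1]}.png",cv2.resize(p["frame"],None,fx=1.5,fy=1.5))
import pickle; pickle.dump((s,p),open("last.pkl","wb"))
Z=dict(rail=0,pull_knob=88,knob_grip=102,lever_ball=128,lever_pivot=58,rack=50,column_a=0,wash_bottle=0)
for q,z in Z.items():
    for d in spotter.landmark_of(q,p)[:2]:
        uv=np.array(d["position"])*[512,384]
        print(q,round(d["score"],2),np.round(uv,1),np.round(at_z(p,uv,z,s),1))
E
python3 d.py w1
```

```text
2.85 [458.88184805  60.26809666 326.84778964] [-0.07826125 -0.69868433  0.00501066]
rail 0.86 [271.7  86.9] [567.6  55.6   0. ]
pull_knob 0.79 [275.4  80.9] [569.4  56.   88. ]
knob_grip 0.88 [279.8  83.9] [565.6  50.4 102. ]
knob_grip 0.75 [253.3 181.7] [430.5  59.5 102. ]
lever_ball 0.62 [229.7 122.2] [507.6 103.7 128. ]
lever_pivot 0.73 [234.5 117. ] [511.3 103.7  58. ]
rack 0.67 [276.5  23.5] [647.6  68.3  50. ]
rack 0.51 [277.3  81.2] [573.1  51.2  50. ]
column_a 0.8 [249.6 182.9] [398.6  61.2   0. ]
wash_bottle 0.79 [111.6  67.9] [548.9 319.8   0. ]
wash_bottle 0.61 [414.4  25.6] [ 703.5 -147.7    0. ]
```

View pics/w1.png

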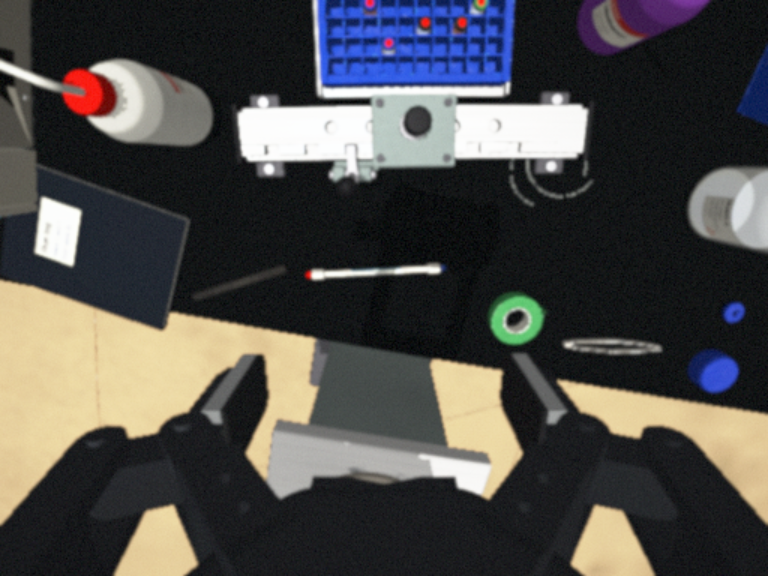

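```bash
cat > e.py <<'E'
from h import *
import pickle; from scipy.optimize import least_squares
s,p=pickle.load(open("last.pkl","rb"))
C=[at_z(p,np.array(c)/1.5,55,s)[:2] for c in ((238,107),(587,103),(585,157),(241,161))]
print(np.round(C,1)); m=np.mean(C,0)
for a,b in ((0,1),(3,2)):
    d=C[a]-C[b]; print("len",np.linalg.norm(d),"yaw",np.degrees(np.arctan2(-d[0],d[1])))
print("mid",m,"knobtop",at_z(p,np.array((417,121))/1.5,116,s),"ball",at_z(p,np.array((346,184))/1.5,127,s))
y=np.radians(11.5); Rz=np.array([[np.cos(y),-np.sin(y)],[np.sin(y),np.cos(y)]])
for h in((331,126),(496,126)): # neighbouring holes at z=55
    print("hole",at_z(p,np.array(h)/1.5,55,s))
print("ball pred",m+Rz@[-45,60])
E
python3 e.py
```

```text
[[ 554.3  222.6]
 [ 622.3 -106.9]
 [ 573.9 -121. ]
 [ 504.6  214.8]]
len 336.4214676667676 yaw 11.669582149232788
len 342.8821553984976 yaw 11.65882175322623
mid [563.76794725  52.3850129 ] knobtop [567.57554133  54.32352425 116.        ] ball [507.2060841  102.51184084 127.        ]
hole [553.42833845 131.58687504  55.        ]
hole [584.1014732  -25.62249508  55.        ]
ball pred [507.70925947 102.20893813]
```

```bash
python3 c.py 508.5 102.7 109 11.5
```

```text
[ 0.48  -0.276  1.82 ] [ 0.    -0.    -0.012]
```

Call:
play_rows(
  motion=[
    [[0.48, -0.276, 0.6, 0, 0, -0.012], [0.48, -0.276, 0.95, 0, 0, -0.012], [0.48, -0.276, 0.95, 0, 0, -0.012], [0.48, -0.276, 0.95, 0, 0, -0.012], [0.48, -0.276, 0.95, 0, 0, -0.012]],
  ],
  hand=1,
)

```text
time_s: 3.8
tcp_pos: [508.5, 103.3, 213.7]
tcp_rot: [0.0, 0.995, 0.101, -0.0]
ft_force: [0.1, 0.2, 0.2]
gripper_width: 85.3
gripper_force: 0.0
```

```bash
python3 d.py w2;python3 c.py 508.5 102.7 109 11.5
```

```text
3.8 [508.53203132 103.26145542 213.71262342] [0.10479899 0.16050957 0.23449197]
rail 0.58 [304.2 125.1] [571.5  53.    0. ]
pull_knob 0.7 [318.6 132.9] [569.7  53.4  88. ]
knob_grip 0.86 [320.2 133.6] [570.1  55.2 102. ]
lever_ball 0.78 [255.5 194.1] [507.9 104.4 128. ]
lever_pivot 0.74 [255.9 170.7] [512.8 105.1  58. ]
rack 0.8 [315.7  50.6] [649.6  69.3  50. ]
column_a 0.82 [273.8 236.6] [406.8  56.5  -0. ]
wash_bottle 0.81 [ 98.4 100. ] [550.6 319.6   0. ]
wash_bottle 0.71 [481.9  52.7] [ 705.  -144.1    0. ]
[-0.004  0.005  0.875] [ 0.    -0.001  0.001]
```

View pics/w2.png

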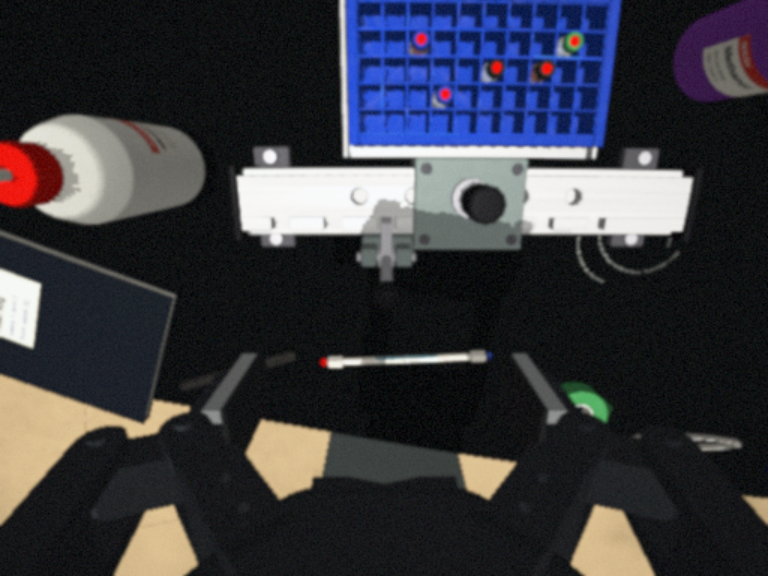

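Call:
play_rows(
  motion=[
    [[0, 0, 0.4, 0, 0, 0], [0, 0, 0.7, 0, 0, 0], [0, 0, 0.87, 0, 0, 0], [0, 0, 0.87, 0, 0, 0], [0, 0, 0.87, 0, 0, 0]],
  ],
  hand=1,
)

```text
time_s: 4.75
tcp_pos: [509.0, 103.5, 109.5]
tcp_rot: [0.0, 0.995, 0.101, 0.0]
ft_force: [-0.2, 0.3, 0.6]
gripper_width: 85.4
gripper_force: 0.0
```

Call:
play_rows(
  motion=[
    [[0, 0, 0, 0, 0, 0], [0, 0, 0, 0, 0, 0], [0, 0, 0, 0, 0, 0], [0, 0, 0, 0, 0, 0], [0, 0, 0, 0, 0, 0], [0, 0, 0, 0, 0, 0], [0, 0, 0, 0, 0, 0], [0, 0, 0, 0, 0, 0], [0, 0, 0, 0, 0, 0], [0, 0, 0, 0, 0, 0]],
  ],
  hand=-1,
  newtons=20,
)

```text
time_s: 5.75
tcp_pos: [508.8, 103.5, 109.4]
tcp_rot: [0.0, 0.995, 0.101, 0.0]
ft_force: [-2.1, 0.2, 5.1]
gripper_width: 16.2
gripper_force: 19.5
```

Call:
play_rows(
  motion=[
    [[-0.055, 0, 0.004, 0, 0, 0], [-0.115, 0, 0.018, 0, 0, 0], [-0.18, 0, 0.04, 0, 0, 0], [-0.25, 0, 0.071, 0, 0, 0], [-0.31, 0, 0.11, 0, 0, 0], [-0.368, 0, 0.156, 0, 0, 0], [-0.418, 0, 0.21, 0, 0, 0], [-0.461, 0, 0.268, 0, 0, 0], [-0.49, 0, 0.32, 0, 0, 0], [-0.514, 0, 0.372, 0, 0, 0], [-0.53, 0, 0.415, 0, 0, 0], [-0.54, 0, 0.455, 0, 0, 0], [-0.54, 0, 0.455, 0, 0, 0]],
  ],
)

```text
time_s: 7.05
tcp_pos: [444.4, 90.5, 53.4]
tcp_rot: [0.0, 0.995, 0.101, -0.001]
ft_force: [-1.4, -1.9, -1.4]
gripper_width: 16.2
gripper_force: 20.6
```

Call:
play_rows(
  motion=[
    [[-0.003, 0, 0.02, 0, 0, 0], [-0.005, 0, 0.04, 0, 0, 0], [-0.005, 0, 0.04, 0, 0, 0]],
  ],
)

```text
time_s: 7.35
tcp_pos: [444.3, 90.5, 49.6]
tcp_rot: [-0.0, 0.995, 0.101, -0.0]
ft_force: [-3.5, -2.1, 6.1]
gripper_width: 16.2
gripper_force: 21.2
```

Call:
play_rows(
  motion=[
    [[0, 0, 0.02, 0, 0, 0], [0, 0, 0.04, 0, 0, 0], [0, 0, 0.04, 0, 0, 0]],
  ],
)

```text
time_s: 7.65
tcp_pos: [444.8, 90.6, 45.2]
tcp_rot: [-0.0, 0.995, 0.101, 0.001]
ft_force: [-2.9, -1.2, 7.1]
gripper_width: 16.3
gripper_force: 22.2
```

Call:
play_rows(
  motion=[
    [[0, 0, 0, 0, 0, 0], [0, 0, 0, 0, 0, 0], [0, 0, 0, 0, 0, 0], [0, 0, 0, 0, 0, 0], [0, 0, -0.3, 0, 0, 0], [0, 0, -0.7, 0, 0, 0], [0, 0, -1, 0, 0, 0], [0, 0, -1, 0, 0, 0]],
  ],
  hand=0.2,
)

```text
time_s: 8.45
tcp_pos: [447.4, 90.6, 169.2]
tcp_rot: [0.0, 0.995, 0.101, 0.005]
ft_force: [-0.3, 0.5, -0.3]
gripper_width: 51.2
gripper_force: 0.0
```

```bash
python3 d.py w3;python3 c.py 569 54 210 11.5; python3 -c "
from h import *
p=viewer.grab_frame('side'); 
print([ (d['score'],np.array(d['position'])*[512,384]) for d in spotter.landmark_of('lever_ball',p)])
import math
for t in (1.2,1.35):
  a=math.radians(11.5); x=-45-70*math.sin(t); y=60; print(proj(p,[568.5+x*math.cos(a)-y*math.sin(a),53.5+x*math.sin(a)+y*math.cos(a),58+70*math.cos(t)]))
"
```

```text
8.45 [447.36723267  90.64269091 169.21711132] [-0.29489676  0.49776556 -0.26320557]
rail 0.96 [311.2  75.8] [566.1  54.    0. ]
pull_knob 0.97 [330.7  56.1] [570.   57.6  88. ]
knob_grip 0.85 [341.1  56.9] [568.   53.1 102. ]
lever_ball 0.68 [255.  194.6] [461.2  95.  128. ]
lever_pivot 0.79 [255.2 116.4] [513.1 105.5  58. ]
wash_bottle 0.58 [62.3 40.6] [550.1 325.6   0. ]
[ 0.958  0.505 -0.387] [-0.     0.002  0.001]
[(0.52, array([263.7824, 248.7936])), (0.38, array([285.184 , 265.6128]))]
[263.26695014 244.04672167]
[264.18581501 246.89817654]
```

View pics/w3.png

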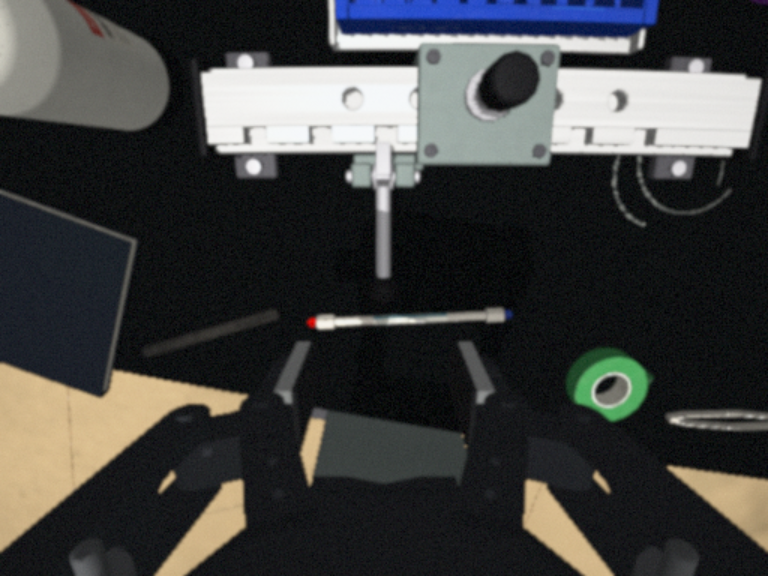

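Call:
play_rows(
  motion=[
    [[0.2, 0.1, -0.2, 0, 0, 0], [0.55, 0.3, -0.3, 0, 0, 0], [0.9, 0.49, -0.3, 0, 0, 0], [0.958, 0.505, -0.3, 0, 0, 0], [0.958, 0.505, -0.3, 0, 0, 0], [0.958, 0.505, -0.3, 0, 0, 0]],
  ],
  hand=0.5,
)

```text
time_s: 9.6
tcp_pos: [568.1, 54.4, 200.0]
tcp_rot: [-0.0, 0.995, 0.101, -0.001]
ft_force: [0.1, 0.0, -1.0]
gripper_width: 64.0
gripper_force: 0.0
```

```bash
python3 d.py w4; python3 c.py 569 54.5 85 11.5
```

```text
9.6 [568.08507581  54.39010449 200.0109089 ] [ 0.05273638  0.00949377 -1.01199828]
rail 0.67 [257.2 165.9] [568.3  53.9   0. ]
pull_knob 0.48 [255.2 190.8] [562.   54.9  88. ]
knob_grip 0.64 [255.8 190. ] [567.3  55.3 102. ]
lever_ball 0.58 [204.1 274.6] [484.2  87.8 128. ]
lever_pivot 0.78 [202.5 212.3] [515.1 107.1  58. ]
lever_pivot 0.37 [ 50.9 141.6] [563.1 281.2  58. ]
rack 0.92 [259.3 100.1] [648.   68.2  50. ]
rack 0.2 [257.6 165.9] [579.2  55.8  50. ]
column_a 0.91 [230.9 271.6] [403.3  59.9   0. ]
wash_bottle 0.85 [ 51.4 139.9] [549.4 323.6   0. ]
wash_bottle 0.78 [436.4  91.5] [ 704.6 -143.2    0. ]
[-0.    -0.003  0.966] [ 0.    -0.     0.001]
```

Call:
play_rows(
  motion=[
    [[0, -0.003, 0.35, 0, 0, 0], [0, -0.003, 0.65, 0, 0, 0], [0, -0.003, 0.85, 0, 0, 0], [0, -0.003, 0.96, 0, 0, 0], [0, -0.003, 0.96, 0, 0, 0], [0, -0.003, 0.96, 0, 0, 0]],
  ],
)

```text
time_s: 10.65
tcp_pos: [569.9, 54.4, 86.5]
tcp_rot: [0.0, 0.995, 0.101, 0.001]
ft_force: [-0.1, -0.2, 0.9]
gripper_width: 64.1
gripper_force: 0.0
```

Call:
play_rows(
  motion=[
    [[0, 0, 0, 0, 0, 0], [0, 0, 0, 0, 0, 0], [0, 0, 0, 0, 0, 0], [0, 0, 0, 0, 0, 0], [0, 0, 0, 0, 0, 0], [0, 0, 0, 0, 0, 0], [0, 0, 0, 0, 0, 0], [0, 0, 0, 0, 0, 0]],
  ],
  hand=-1,
  newtons=60,
)

```text
time_s: 11.45
tcp_pos: [569.8, 54.4, 86.8]
tcp_rot: [0.0, 0.995, 0.101, 0.001]
ft_force: [-1.1, 0.1, 5.4]
gripper_width: 22.6
gripper_force: 58.6
```

Call:
play_rows(
  motion=[
    [[0, 0, -0.03, 0, 0, 0], [0, 0, -0.07, 0, 0, 0], [0, 0, -0.11, 0, 0, 0], [0, 0, -0.135, 0, 0, 0], [0, 0, -0.135, 0, 0, 0], [0, 0, -0.135, 0, 0, 0]],
  ],
)

```text
time_s: 12.05
tcp_pos: [569.5, 54.4, 101.5]
tcp_rot: [0.0, 0.995, 0.101, 0.0]
ft_force: [5.2, 0.4, -9.2]
gripper_width: 22.0
gripper_force: 59.1
```

Call:
play_rows(
  motion=[
    [[0, -0.04, 0, 0, 0, 0], [0, -0.1, 0, 0, 0, 0], [0, -0.17, 0, 0, 0, 0], [0, -0.24, 0, 0, 0, 0], [0, -0.3, 0, 0, 0, 0], [0, -0.333, 0, 0, 0, 0], [0, -0.333, 0, 0, 0, 0], [0, -0.333, 0, 0, 0, 0]],
  ],
)

```text
time_s: 12.85
tcp_pos: [561.3, 94.2, 101.4]
tcp_rot: [-0.0, 0.995, 0.101, 0.0]
ft_force: [5.2, 3.3, -9.4]
gripper_width: 22.2
gripper_force: 59.3
```

Call:
play_rows(
  motion=[
    [[0, 0, 0.03, 0, 0, 0], [0, 0, 0.07, 0, 0, 0], [0, 0, 0.11, 0, 0, 0], [0, 0, 0.135, 0, 0, 0], [0, 0, 0.135, 0, 0, 0], [0, 0, 0.135, 0, 0, 0]],
  ],
)

```text
time_s: 13.45
tcp_pos: [561.6, 93.9, 86.8]
tcp_rot: [-0.0, 0.995, 0.101, 0.001]
ft_force: [0.0, 2.0, 6.9]
gripper_width: 21.8
gripper_force: 60.8
```

```bash
cat > f.py <<'E'
from h import *
p=viewer.grab_frame("wrist"); w=p["frame"][60:330]; t=viewer.grab_frame("side")
s=cv2.resize(t["frame"][160:280,180:320],None,fx=2.25,fy=2.25,interpolation=2)
w=cv2.resize(w,(512,270)); o=np.zeros((270,512+315,3),np.uint8); o[:,:512]=w; o[:,512:]=s[:270]; cv2.imwrite("pics/fin.png",o[:,27:])
st=read_state(); print(st["tcp_pos"],st["ft_force"],st["time_s"])
E
python3 f.py
```

```text
[561.58860799  93.85608226  86.77652607] [-0.03601314  2.51038193  6.44111502] 13.55
```

View pics/fin.png

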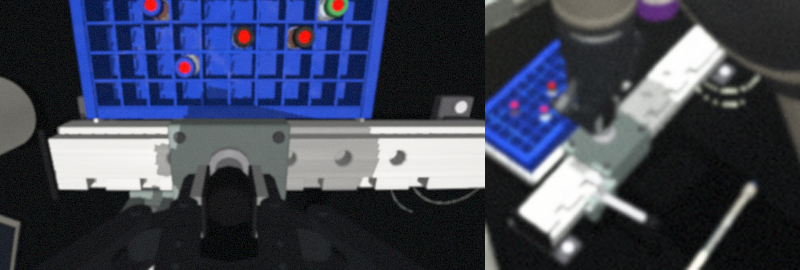

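Call:
play_rows(
  motion=[
    [[0, 0, 0.008, 0, 0, 0], [0, 0, 0.008, 0, 0, 0], [0, 0, 0.008, 0, 0, 0], [0, 0, 0.008, 0, 0, 0]],
  ],
)

```text
time_s: 13.95
tcp_pos: [561.7, 93.8, 86.7]
tcp_rot: [0.0, 0.995, 0.101, 0.001]
ft_force: [-0.8, 2.2, 12.6]
gripper_width: 22.5
gripper_force: 61.7
```

```bash
python3 -c "
from plant import ticket
print(ticket.job_done())"
```

```text
the job is handed in; nothing more can be done
None
```

The job is handed in: the lever is swung fully over and left open, and the carriage is one hole over (40 mm) toward the white wash bottle. The pin is home by force and height readings, and the gripper still holds the knob. It took about 14 s of robot time, and I kept clear of the bottles and column.

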